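# Start the bread warmer on its interlocked lever switches

## Robot

A 6-joint arm with a two-finger parallel gripper is mounted at the origin on a cart in front of the work surface, level with it; the furniture and walls round the work are solid. World frame = base frame: x ahead of the robot, y to its left, z up, the work surface at z = 0. Lengths are in m, angles in rad, forces in N, time in s.
With the tool pointing down it reaches from about 0.225 to 0.875 m from the base axis. Payload 3.4 kg.
Tool frame: the origin (TCP) lies on the centre line of the jaws, within the pads' length; the fingertips stand 11 mm ahead of it and the grasp point (between the pads) lies 8 mm behind it; z points along the fingers, y is the line along which they close (so a half turn about z gives the same grasp; the last joint's range is limited). The gripper opens to 85 mm and grips with 20 to 120 N. Pads are 22 mm wide; open, the fingers measure 114 mm over their backs; the gripper's body (76 mm by 85 mm) begins 54 mm behind the grasp point. The pads swing forward as they close: fully open they stand 13 mm farther back than shut.
Start: joints at [1.206, 0.276, 1.505, -0, 1.361, -0.121], TCP at [0.139, 0.558, 0.213] pointing down, gripper open.
Joint ranges: [-2.89, 2.89], [-0.75, 2.08], [0.22, 2.7], [-1.18, 4.32], [0.11, 2.71], [-2.7, 2.7]. Speed limits (rad/s): [2.57, 2.57, 3.14, 3.14, 3.14, 3.14].

## Interface

Orientations are given as a unit quaternion [w, x, y, z].
In Python, from rig import manip, eyes, job gives the robot as it stands.
- The arm moves only by the tool drive_tool, never from a script. Its argument "rows" is a list of rows, each a list of 3 entries, a list of its own where there are three numbers: the turn, a rotation vector about the world's x, y, z in rad, then the shift along the world's x, y, z in cm, then the finger opening in cm, from 0 to 8.54. A call has 1 to 8 rows; each row shifts and turns the commanded pose from where the row before left it; what a row does not reach is not made up. A row lasts 1/8 s, in which the tool goes at most 62.5 mm and 10.7 degrees, less where a joint would pass 70% of its speed; a pose out of reach is approached as far as the arm can. A call is refused whole if a number of a shift passes 6.25 or a number of a turn 0.188, either way. A call with a gripper value outside its range is refused whole. The fingers move at their own pace and stop on an object; "force" is the grip in N (left out, the last holds). Time passes only in rows, so rows that do not move let the fingers close. It gives the time, the measured TCP pose, the force, the opening and the grip force at its end, in the units of the state.
- manip.get_state(): the state, without advancing time (a new reading comes with each control period).
- eyes.get_image(name): name is "side" or "top" or "wrist"; returns the picture (480x640x3 uint8, red, green, blue); there is no depth.
- eyes.get_calibration(name): a dict with "camera_matrix" (3x3 intrinsics, pixels), "k1" (the pictures are not rectified: a ray, as slopes to the right and down, at radius r is drawn at 1 + k1 r^2 times it, then the intrinsics apply), "view" (4x4, takes a point from world to camera coordinates). Camera axes: x right, y up, looking along -z (the intrinsics and any distortion apply to the point x, -y, -z); pixel columns grow to the right and rows downward; lengths in m; the calibration is good to about 2 mm. A picture is of the moment at which its call begins: read the wrist's pose just before it. get_calibration takes no time and is no camera call; for the wrist camera it gives the pose at the moment of the call.
- job.sign_off(): hands the job in; it is judged then, once.
The state is a dict: "clock": time; "qpos": joint angles; "qd": joint speeds; "effort": joint torques, N m; "position": TCP position; "ee_rot": TCP orientation; "contact_force": force on the tool from outside, world axes, zero at the start; "moment": the same for the moment, N m; "width": finger opening in m; "gripper_force": force on a finger pad.
Only numpy, scipy, OpenCV 4.12 (cv2) and the standard library are available. Lean on these libraries where they do the work, as an engineer would, in place of code of your own. Each camera call takes 0.05 s, during which the arm holds its last target. There are 200 camera calls.

## Task

Start up the bread warmer: push all three of its lever switches fully over to the rear, away from you. They are interlocked, so only one of them is free at a time and a lever whose turn has not come stops dead after a short way: feel for it, never force a blocked lever, and try another one. Leave the goods on and around the warmer where they are.

Things in the scene. Friction and masses are not known exactly. Their poses are not given: they have to be found in the camera images.
- warmer: bread warmer, fixed: aluminium switch console 85 mm deep, 256 mm wide, 66 mm high, with a low steel plate (22 mm high, 105 mm deep) behind. Origin on the counter; x points to the rear (levers are thrown that way), y left, z up; some yaw. Levers pivot about a line along y at x = -7.5, z = 50 mm and stand at y = +75 (left), 0, -75 mm. More than 40 N of the robot on it or its levers is an overload.
- lever_left_grip (a point): middle of the turned wooden grip of the left lever, 90 mm from its pivot. The lever is a straight steel rod 9 mm thick; the grip, at most 21 mm thick, spans 55 to 119 mm from the pivot. It leans 0.5 rad to the front (to the robot) when off, 0.55 rad to the rear when fully over.
- lever_middle_grip (a point): the same point of the middle lever, which is of the same shape
- lever_right_grip (a point): the same point of the right lever, which is of the same shape
- lever_left (a joint): angle of the left lever, rad: 0 off (front), 1.05 at the rear stop; starts at 0 to 0.05, stays where it is left. A free lever moves with about 3 N at the grip. One lever is free at the start; when it passes 0.75 it frees the next, and so on; the order is hidden and differs from run to run. A blocked lever has a little play and comes to a firm stop at about 0.15.
- lever_middle (a joint): the same for the middle lever. A lever that is over is locked there once the one freed by it is over too.
- lever_right (a joint): the same for the right lever
- croissant: a croissant, 76 x 139 x 47 mm, loose on the left part of the warming plate; origin under its middle; a bystander
- biscuit: a shortbread biscuit, 65 mm wide, 9 mm thick, loose on the right part of the warming plate; a bystander
- shaker: a sugar shaker, 44 mm wide, 90 mm high, on the counter to the right of the warmer; a bystander
- cup: an espresso cup, 64 x 89 x 48 mm, on the counter to the right of the warmer; a bystander
- jar_low: a jam jar 91 mm high, on the counter to the left of the warmer; a bystander
- jar_tall: a jam jar 97 mm high, behind the warmer to the left; a bystander

How it is judged:
At the end, for the whole second after the job is handed in: all three levers stand over to the rear, each past 0.9 rad of its 1.05 rad (value of joint each of lever_left, lever_middle, lever_right above 0.9 rad); the robot touches nothing.
It fails at once if the warmer or a lever is pressed with more than 40 N (contact force between any of the fingers, the arm and warmer above 40 N).
It fails at once if a bystander is moved by more than 30 mm (distance of any of croissant, biscuit, shaker, cup, jar_low, jar_tall from where it was at the start of the episode above 0.03 m).
It also fails if it takes over 61 s, if anything falls off the work surface, if the arm or the gripper's body presses on something with over 40 N, if the wrist force passes 120 N, or if a joint passes its speed limit or range.

## Working session

There is one attempt and no reset: what is moved stays moved. The work goes in short steps, Python scripts to look and compute and a tool call to move; the robot and the scene stay as the last step left them, time stands still between calls to the robot, and variables do not carry over. Pictures are saved under pics/ and viewed, at most 10 in all, crops included, and the job is handed in when it is done.

Besides the shell and the picture viewer there is one more tool, called as name(argument=value, ...) on one line, values as JSON. drive_tool: Moves the arm, as the interface text tells. Its arguments: {"type":"object","properties":{"rows":{"type":"array"},"force":{"type":"number"}},"required":["rows"]}

```bash
mkdir -p pics; ls
python3 - <<'E'
from rig import manip,eyes,job
import cv2
for n in("top","side"):
    cv2.imwrite(f"pics/{n}1.png",eyes.get_image(n)[:,:,::-1])
    c=eyes.get_calibration(n);print(n,c)
print(manip.get_state())
E
```

```text
pics
top {'camera_matrix': array([[474.45694195,   0.        , 320.74405307],
       [  0.        , 474.45694195, 232.85632892],
       [  0.        ,   0.        ,   1.        ]]), 'k1': -0.08733881142140154, 'view': array([[-0.006296  , -0.99997456, -0.00335115,  0.2007745 ],
       [ 0.99023465, -0.00670134,  0.13924954, -0.53573129],
       [-0.13926845, -0.00244171,  0.99025165, -1.03925972],
       [ 0.        ,  0.        ,  0.        ,  1.        ]])}
side {'camera_matrix': array([[562.22858817,   0.        , 313.58803032],
       [  0.        , 562.22858817, 235.33042912],
       [  0.        ,   0.        ,   1.        ]]), 'k1': 0.04401936563581372, 'view': array([[ 0.99970465, -0.02410508, -0.00309145, -0.54052662],
       [ 0.01826574,  0.66136459,  0.74984214, -0.22217191],
       [-0.01603043, -0.74967714,  0.66160956, -1.05653252],
       [ 0.        ,  0.        ,  0.        ,  1.        ]])}
{'clock': 0.1, 'qpos': array([ 1.20600409e+00,  2.76549436e-01,  1.50599520e+00,  7.71426875e-06,
        1.36070354e+00, -1.21036147e-01]), 'qd': array([ 0.00032275, -0.00159844, -0.00301191,  0.0004995 , -0.00084581,
        0.00160731]), 'effort': array([ 6.93318016e-04, -4.17702270e+01, -2.46403313e+01, -2.55737132e-04,
        5.76756138e-03,  1.94893846e-05]), 'position': array([0.13862087, 0.55753135, 0.21202067]), 'ee_rot': array([-2.02763228e-04,  1.21577295e-01,  9.92581622e-01, -8.02547900e-04]), 'contact_force': array([-0.1937164 ,  0.26110406,  1.03836454]), 'moment': array([ 0.02068388,  0.00350371, -0.02619892]), 'gripper_force': 0.0, 'width': 0.08551783917917338}
```

View pics/top1.png

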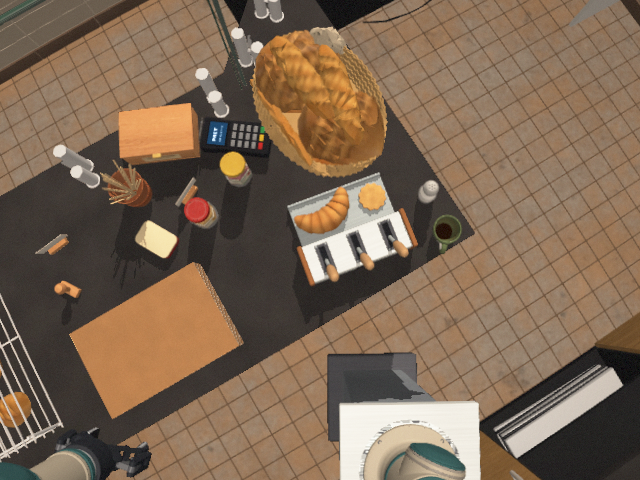

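View pics/side1.png

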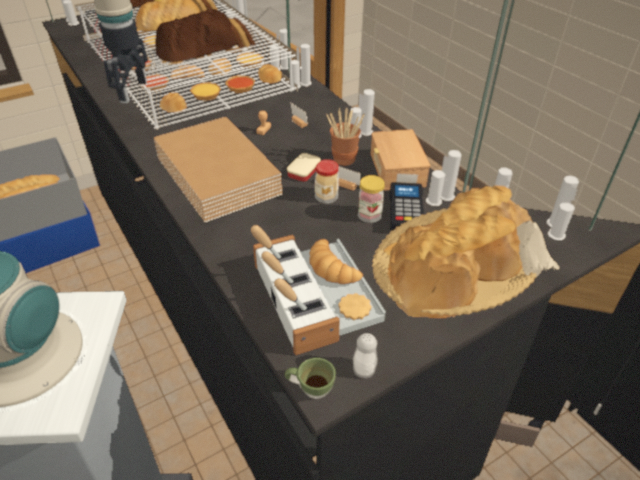

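The top view shows the warmer at about (355,240). Its grips are at about (333,270), (367,261) and (400,247), and in the side view at (262,237), (271,261) and (285,289). I'll enlarge both to get exact pixels.

Run:
```python
import cv2,numpy as np
a=cv2.imread("pics/top1.png")[165:295,280:430];b=cv2.imread("pics/side1.png")[215:360,235:390]
a=cv2.resize(a,None,fx=5,fy=5,interpolation=cv2.INTER_CUBIC)[:600];b=cv2.resize(b,None,fx=4,fy=4,interpolation=cv2.INTER_CUBIC)
cv2.imwrite("pics/ca.png",a[-600:]);cv2.imwrite("pics/cb.png",b)
```

```text
(no output)
```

View pics/ca.png

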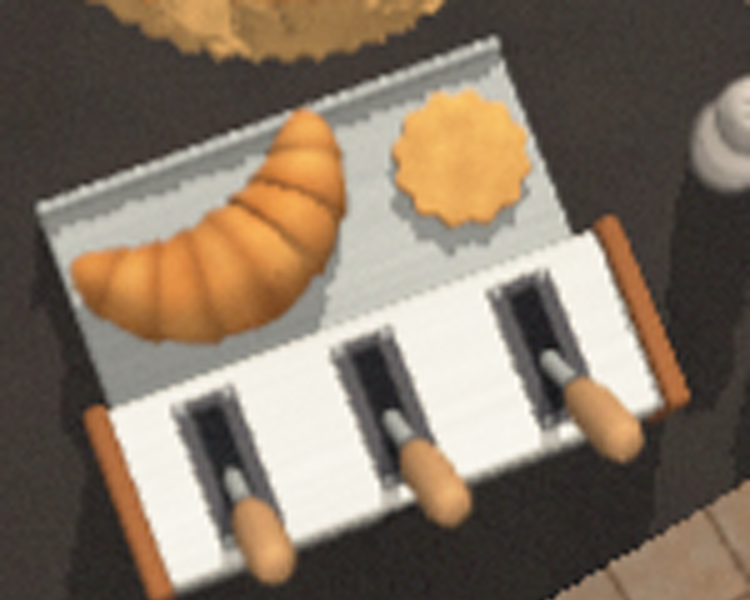

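View pics/cb.png

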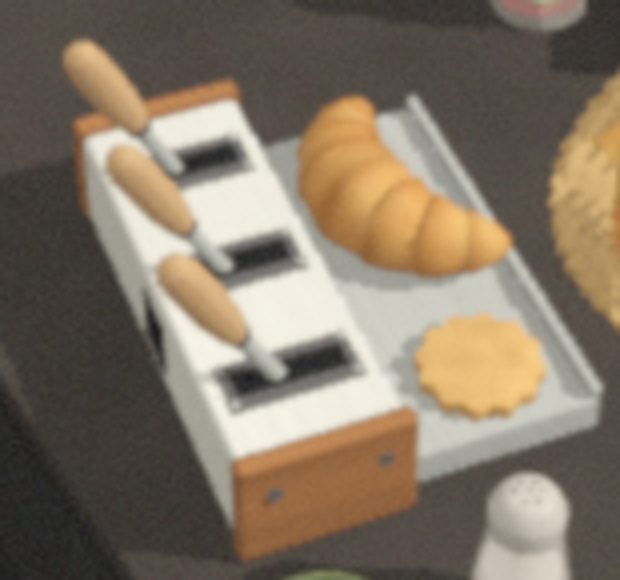

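The crops show the grip centres in the top crop (×5, offset 280,165) at (264,540), (435,483) and (602,415), and in the side crop (×4, offset 235,215) at (108,87), (152,190) and (203,300). The console's top corners in the top crop are at about (90,410), (612,217), (687,400) and (160,598).

```bash
cat > h.py <<'E'
import numpy as np,cv2
from rig import manip,eyes,job
def ray(c,p):
    k=np.array([c["k1"],0,0,0.]); s=cv2.undistortPoints(np.array([[p]],float),c["camera_matrix"],k)[0,0]
    V=c["view"]; R=V[:3,:3]; o=-R.T@V[:3,3]; d=R.T@np.array([s[0],-s[1],-1]); return o,d/np.linalg.norm(d)
def plane(c,p,z):
    o,d=ray(c,p); return o+d*(z-o[2])/d[2]
def tri(r):
    A=sum(np.eye(3)-np.outer(d,d) for o,d in r); b=sum((np.eye(3)-np.outer(d,d))@o for o,d in r); return np.linalg.solve(A,b)
E
python3 - <<'E'
from h import *
T=eyes.get_calibration("top");S=eyes.get_calibration("side")
f=lambda x,y:(280+(x+.5)/5-.5,165+(y+.5)/5-.5); g=lambda x,y:(235+(x+.5)/4-.5,215+(y+.5)/4-.5)
C=[plane(T,f(*p),.066) for p in[(90,410),(612,217),(687,400),(160,598)]]
print(np.round(C,4)); 
for i in range(4):print(np.linalg.norm(C[i]-C[i-1]))
e=(C[0]+C[3]-C[1]-C[2]);yaw=np.arctan2(-e[0],e[1]);print("yaw",yaw)
R=np.array([[np.cos(yaw),-np.sin(yaw)],[np.sin(yaw),np.cos(yaw)]])
G=[tri([ray(T,f(*a)),ray(S,g(*b))]) for a,b in[((264,540),(108,87)),((435,483),(152,190)),((602,415),(203,300))]]
print(np.round(G,4))
for q,y in zip(G,(75,0,-75)):
    print("origin est",q[:2]-R@[(-.0075-.09*np.sin(.49)),y/1000], "z exp",.05+.09*np.cos(.49))
print("center",np.mean(C,0))
E
```

```text
[[ 0.5028  0.2484  0.066 ]
 [ 0.5879  0.0155  0.066 ]
 [ 0.5054 -0.0153  0.066 ]
 [ 0.4202  0.2178  0.066 ]]
0.08810084574676222
0.24786982842265928
0.0879854609774307
0.24819936265680267
yaw 0.3502826239817163
[[0.4422 0.1737 0.1294]
 [0.4657 0.1029 0.1269]
 [0.492  0.0326 0.1263]]
origin est [0.51480581 0.12039774] z exp 0.12940995727491095
origin est [0.51248167 0.1199671 ] z exp 0.12940995727491095
origin est [0.51307908 0.12013415] z exp 0.12940995727491095
center [0.50408494 0.11661505 0.066     ]
```

drive_tool(rows=[[[0,0,0.074],[3.1,-5.0,0],0],[[0,0,0.074],[3.1,-5.0,0],0],[[0,0,0.074],[3.1,-5.0,0],0],[[0,0,0.074],[3.1,-5.0,0],0],[[0,0,0.074],[3.1,-5.0,0],0],[[0,0,0.074],[3.1,-5.0,0],0],[[0,0,0.074],[3.1,-5.0,0],0],[[0,0,0.074],[3.1,-5.0,0],0]], force=60)

```text
clock: 1.1
position: [0.3873, 0.1563, 0.2127]
ee_rot: [0.0, -0.174, 0.985, 0.0]
contact_force: [0.8, -0.1, -0.6]
width: 0.0002
gripper_force: 0.0
```

drive_tool(rows=[[[0,0,0],[0,0,0],0],[[0,0,0],[0,0,0],0]])

```text
clock: 1.35
position: [0.3863, 0.1581, 0.2125]
ee_rot: [-0.001, -0.172, 0.985, 0.0]
contact_force: [-0.3, 0.0, 0.8]
width: 0.0002
gripper_force: 0.0
```

drive_tool(rows=[[[0,0,0],[0,-0.4,-3],0],[[0,0,0],[0,0,-3],0],[[0,0,0],[0,0,-2.7],0],[[0,0,0],[0,0,0],0]])

```text
clock: 1.85
position: [0.384, 0.1551, 0.1243]
ee_rot: [-0.003, -0.175, 0.985, 0.0]
contact_force: [0.8, -0.5, 1.1]
width: 0.0001
gripper_force: 0.0
```

Run:
```python
from h import *
a=eyes.get_image("top")[165:300,280:430,::-1];b=eyes.get_image("side")[165:300,200:350,::-1]
cv2.imwrite("pics/c2.png",cv2.resize(np.vstack([a,b]),None,fx=2.2,fy=2.2,interpolation=cv2.INTER_CUBIC)); print(manip.get_state()["position"])
```

```text
[0.3866309  0.15523097 0.1263682 ]
```

View pics/c2.png

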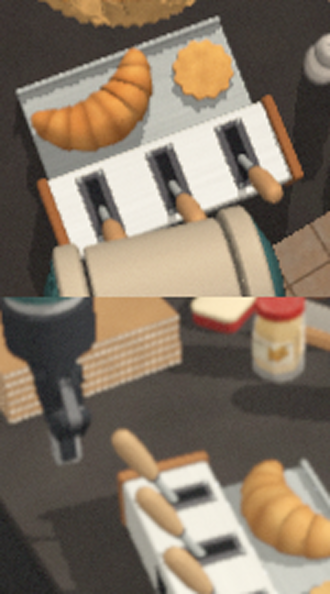

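The pictures show the closed fingers just in front of the left grip, in line with its throw. I'll advance in small steps and watch the force.

drive_tool(rows=[[[0,0,0],[0.94,0.34,0],0],[[0,0,0],[0.94,0.34,0],0],[[0,0,0],[0,0,0],0]])

```text
clock: 2.33
position: [0.4073, 0.1613, 0.1264]
ee_rot: [0.001, -0.173, 0.985, 0.0]
contact_force: [-0.1, 0.0, 0.2]
width: 0.0002
gripper_force: 0.0
```

drive_tool(rows=[[[0,0,0],[0.47,0.17,0],0],[[0,0,0],[0.47,0.17,0],0],[[0,0,0],[0,0,0],0]])

```text
clock: 2.7
position: [0.4151, 0.1642, 0.1257]
ee_rot: [-0.0, -0.173, 0.985, 0.0]
contact_force: [-0.6, -0.0, -0.6]
width: -0.0004
gripper_force: 0.1
```

drive_tool(rows=[[[0,0,0],[0.47,0.17,0],0],[[0,0,0],[0,0,0],0]])

```text
clock: 2.95
position: [0.4193, 0.1658, 0.1257]
ee_rot: [-0.001, -0.173, 0.985, -0.0]
contact_force: [-1.7, -1.3, 1.7]
width: -0.0001
gripper_force: 1.3
```

drive_tool(rows=[[[0,0,0],[0.47,0.17,0],0],[[0,0,0],[0,0,0],0]])

```text
clock: 3.2
position: [0.4251, 0.1679, 0.1259]
ee_rot: [0.0, -0.173, 0.985, 0.0]
contact_force: [-1.9, 0.3, 1.3]
width: -0.0
gripper_force: 0.9
```

drive_tool(rows=[[[0,0,0],[0.47,0.17,0],0],[[0,0,0],[0,0,0],0]])

```text
clock: 3.45
position: [0.4261, 0.1683, 0.1255]
ee_rot: [-0.003, -0.173, 0.985, -0.001]
contact_force: [-8.7, -2.6, 6.1]
width: 0.0001
gripper_force: 4.5
```

drive_tool(rows=[[[0,0,0],[0.28,0.1,0],0],[[0,0,0],[0,0,0],0]])

```text
clock: 3.7
position: [0.4263, 0.1685, 0.1252]
ee_rot: [-0.006, -0.174, 0.985, -0.001]
contact_force: [-12.3, -6.0, 9.9]
width: 0.0001
gripper_force: 6.9
```

The left lever is blocked: the force rose to about 16 N with no travel. I'll back off and try the middle one.

drive_tool(rows=[[[0,0,0],[-2.3,-0.8,0],0],[[0,0,0],[-2.3,-0.8,0],0],[[0,0,0],[1.3,-3.5,0],0],[[0,0,0],[1.3,-3.5,0],0],[[0,0,0],[0,0,0],0]])

```text
clock: 4.32
position: [0.4145, 0.0829, 0.1263]
ee_rot: [0.002, -0.172, 0.985, -0.0]
contact_force: [-0.3, 0.6, 0.5]
width: 0.0001
gripper_force: 0.0
```

drive_tool(rows=[[[0,0,0],[0.94,0.34,0],0],[[0,0,0],[0.94,0.34,0],0],[[0,0,0],[0.94,0.34,0],0],[[0,0,0],[0,0,0],0]])

```text
clock: 4.82
position: [0.4408, 0.0954, 0.1256]
ee_rot: [0.0, -0.174, 0.985, 0.0]
contact_force: [-0.4, 0.8, -0.4]
width: -0.0
gripper_force: 0.0
```

drive_tool(rows=[[[0,0,0],[0.47,0.17,0],0],[[0,0,0],[0.47,0.17,0],0],[[0,0,0],[0,0,0],0]])

```text
clock: 5.2
position: [0.45, 0.0983, 0.1259]
ee_rot: [0.0, -0.173, 0.985, 0.0]
contact_force: [-1.6, -0.8, 0.5]
width: -0.0003
gripper_force: 0.7
```

drive_tool(rows=[[[0,0,0],[0.47,0.17,0],0],[[0,0,0],[0,0,0],0]])

```text
clock: 5.45
position: [0.4515, 0.0988, 0.1256]
ee_rot: [-0.003, -0.173, 0.985, -0.0]
contact_force: [-7.4, -2.7, 6.2]
width: 0.0003
gripper_force: 4.1
```

The middle lever stops at the same offset, so it is blocked too. Next is the right one.

drive_tool(rows=[[[0,0,0],[-2.3,-0.8,0],0],[[0,0,0],[-2.3,-0.8,0],0],[[0,0,0],[1.3,-3.5,0],0],[[0,0,0],[1.3,-3.5,0],0],[[0,0,0],[0,0,0],0]])

```text
clock: 6.08
position: [0.4369, 0.0117, 0.1263]
ee_rot: [0.002, -0.172, 0.985, -0.001]
contact_force: [-0.6, 0.4, -0.2]
width: -0.0003
gripper_force: 0.0
```

drive_tool(rows=[[[0,0,0],[0.94,0.34,0],0],[[0,0,0],[0.94,0.34,0],0],[[0,0,0],[0.94,0.34,0],0],[[0,0,0],[0.94,0.34,0],0],[[0,0,0],[0,0,0],0]])

```text
clock: 6.7
position: [0.4727, 0.028, 0.1256]
ee_rot: [0.0, -0.174, 0.985, 0.0]
contact_force: [0.6, 0.8, 0.0]
width: 0.0002
gripper_force: 0.0
```

drive_tool(rows=[[[0,0,0],[0.47,0.17,0],0],[[0,0,0],[0.47,0.17,0],0],[[0,0,0],[0,0,0],0]])

```text
clock: 7.08
position: [0.4819, 0.0308, 0.1259]
ee_rot: [0.001, -0.173, 0.985, 0.0]
contact_force: [-0.7, -0.1, 0.2]
width: -0.0003
gripper_force: 0.4
```

drive_tool(rows=[[[0,0,0],[0.94,0.34,0],0],[[0,0,0],[0.94,0.34,0],0],[[0,0,0],[0,0,0],0]])

```text
clock: 7.45
position: [0.5021, 0.0379, 0.1259]
ee_rot: [0.001, -0.173, 0.985, 0.0]
contact_force: [0.3, -0.2, 1.1]
width: 0.0001
gripper_force: 0.0
```

drive_tool(rows=[[[0,0,0],[0.94,0.34,0],0],[[0,0,0],[0.94,0.34,0],0],[[0,0,0],[0,0,0],0]])

```text
clock: 7.82
position: [0.5206, 0.0447, 0.1259]
ee_rot: [0.001, -0.173, 0.985, 0.0]
contact_force: [0.2, -0.1, 0.5]
width: 0.0002
gripper_force: 0.0
```

drive_tool(rows=[[[0,0,0],[0.94,0.34,0],0],[[0,0,0],[0.94,0.34,0],0],[[0,0,0],[0,0,0],0]])

```text
clock: 8.2
position: [0.5392, 0.0515, 0.1258]
ee_rot: [0.001, -0.173, 0.985, 0.0]
contact_force: [-0.2, -0.3, 0.2]
width: 0.0002
gripper_force: 0.0
```

drive_tool(rows=[[[0,0,0],[0.47,0.17,0],0],[[0,0,0],[0.47,0.17,0],0],[[0,0,0],[0,0,0],0]])

```text
clock: 8.57
position: [0.5476, 0.0546, 0.1258]
ee_rot: [0.0, -0.173, 0.985, 0.0]
contact_force: [-0.6, 0.9, -0.4]
width: -0.0
gripper_force: 0.3
```

drive_tool(rows=[[[0,0,0],[0.47,0.17,0],0],[[0,0,0],[0,0,0],0]])

```text
clock: 8.82
position: [0.5523, 0.0563, 0.1259]
ee_rot: [0.0, -0.173, 0.985, 0.0]
contact_force: [-0.2, -0.1, -0.2]
width: 0.0002
gripper_force: 0.4
```

drive_tool(rows=[[[0,0,0],[0.47,0.17,0],0],[[0,0,0],[0,0,0],0]])

```text
clock: 9.07
position: [0.5571, 0.058, 0.1259]
ee_rot: [0.001, -0.173, 0.985, 0.0]
contact_force: [0.0, -0.5, -0.1]
width: 0.0004
gripper_force: 0.3
```

Run:
```python
from h import *
b=eyes.get_image("side")[190:360,200:400,::-1]
cv2.imwrite("pics/c3.png",cv2.resize(b,None,fx=3,fy=3,interpolation=cv2.INTER_CUBIC))
```

```text
(no output)
```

View pics/c3.png

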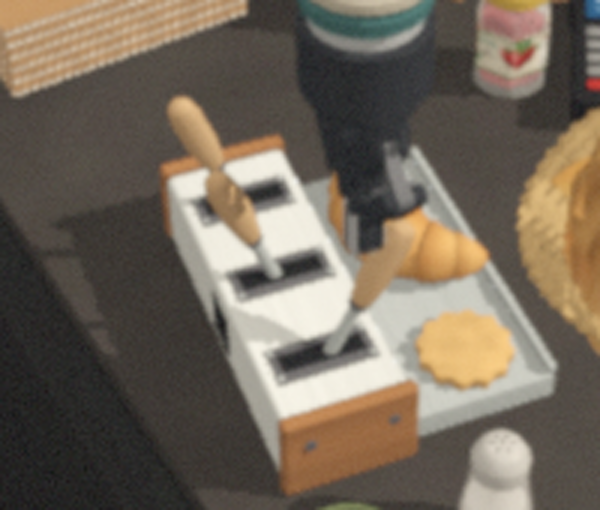

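The right lever leans rearward with its rod at (332,345) and its grip top at about (405,228) in the crop. I'll work out its angle by casting rays onto the lever's plane of motion.

```bash
cat >> h.py <<'E'
u=np.array([.939,.343,0]);v=np.array([-.343,.939,0]);P0=np.array([.506,.1174,.05])
def ang(c,p,k):
    P=P0+k*v; o,d=ray(c,p); q=o+d*((P-o)@v)/(d@v)-P
    return round(q@u*1000,1),round(q[2]*1000,1),round(np.arctan2(q@u,q[2])+.5,3)
E
python3 - <<'E'
from h import *
S=eyes.get_calibration("side")
for p in[(332,345),(352,310),(370,300),(390,260),(402,232)]: print(ang(S,(200+p[0]/3,190+p[1]/3),-.075))
E
```

```text
(np.float64(5.2), np.float64(15.4), np.float64(0.822))
(np.float64(18.6), np.float64(42.2), np.float64(0.915))
(np.float64(30.6), np.float64(46.5), np.float64(1.082))
(np.float64(43.5), np.float64(77.0), np.float64(1.014))
(np.float64(50.9), np.float64(98.2), np.float64(0.979))
```

drive_tool(rows=[[[0,0,0],[0.38,0.14,0],0],[[0,0,0],[0,0,0],0]])

```text
clock: 9.38
position: [0.5608, 0.0594, 0.1259]
ee_rot: [0.0, -0.173, 0.985, 0.0]
contact_force: [-1.0, -0.8, 0.3]
width: -0.0001
gripper_force: 0.4
```

drive_tool(rows=[[[0,0,0],[0.28,0.1,0],0],[[0,0,0],[0,0,0],0]])

```text
clock: 9.62
position: [0.5634, 0.0603, 0.1259]
ee_rot: [0.0, -0.173, 0.985, 0.0]
contact_force: [-0.4, -1.0, 0.1]
width: -0.0003
gripper_force: 0.5
```

drive_tool(rows=[[[0,0,0],[0.28,0.1,0],0],[[0,0,0],[0,0,0],0]])

```text
clock: 9.88
position: [0.5654, 0.0611, 0.1258]
ee_rot: [-0.001, -0.173, 0.985, -0.0]
contact_force: [-3.0, -1.4, 1.4]
width: 0.0002
gripper_force: 1.5
```

Run:
```python
from h import *
b=eyes.get_image("side")[230:330,280:380,::-1];a=eyes.get_image("top")[185:285,330:430,::-1]
cv2.imwrite("pics/c4.png",cv2.resize(np.hstack([b,a]),None,fx=4,fy=4,interpolation=cv2.INTER_CUBIC))
```

```text
(no output)
```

View pics/c4.png

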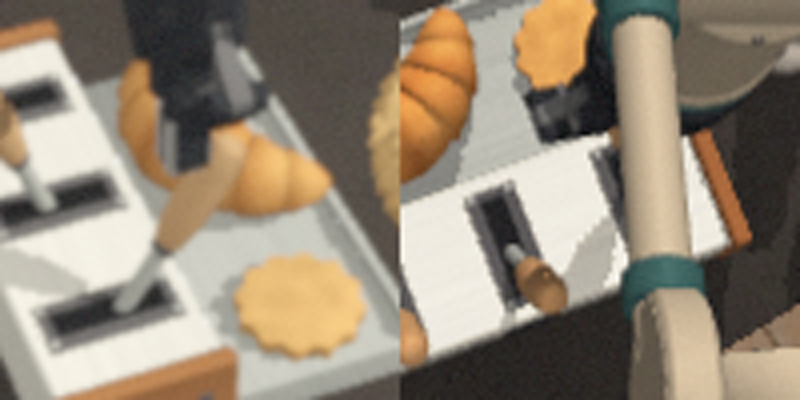

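The right lever now leans well to the rear, with its grip top at (228,150) in the left half and the finger in front of it, and the force has begun to rise. One more nudge should confirm the stop.

drive_tool(rows=[[[0,0,0],[0.28,0.1,0],0],[[0,0,0],[0,0,0],0]])

```text
clock: 10.22
position: [0.5655, 0.0612, 0.1257]
ee_rot: [-0.003, -0.173, 0.985, -0.0]
contact_force: [-8.6, -4.1, 5.1]
width: 0.0001
gripper_force: 4.9
```

drive_tool(rows=[[[0,0,0],[0.19,0.07,0],0],[[0,0,0],[0,0,0],0]])

```text
clock: 10.48
position: [0.5656, 0.0612, 0.1256]
ee_rot: [-0.005, -0.174, 0.985, -0.001]
contact_force: [-11.5, -5.8, 7.7]
width: 0.0
gripper_force: 7.0
```

Run:
```python
from h import *
S=eyes.get_calibration("side")
for p in[(140,278),(165,240),(200,195),(225,150)]: print(ang(S,(280+p[0]/4,230+p[1]/4),-.075))
```

```text
(np.float64(13.9), np.float64(27.2), np.float64(0.974))
(np.float64(26.4), np.float64(48.2), np.float64(1.002))
(np.float64(43.6), np.float64(71.5), np.float64(1.047))
(np.float64(55.4), np.float64(96.1), np.float64(1.023))
```

Firm stop: the right lever is fully over. Next is the middle one.

drive_tool(rows=[[[0,0,0],[-4.4,-1.6,0],0],[[0,0,0],[-4.4,-1.6,0],0],[[0,0,0],[-4.4,-1.6,0],0],[[0,0,0],[-1.3,3.5,0],0],[[0,0,0],[-1.3,3.5,0],0],[[0,0,0],[0,0,0],0]])

```text
clock: 11.22
position: [0.4128, 0.0867, 0.1263]
ee_rot: [0.001, -0.174, 0.985, 0.0]
contact_force: [0.0, -0.3, 0.3]
width: 0.0001
gripper_force: 0.0
```

drive_tool(rows=[[[0,0,0],[0.94,0.34,0],0],[[0,0,0],[0.94,0.34,0],0],[[0,0,0],[0.94,0.34,0],0],[[0,0,0],[0,0,0],0]])

```text
clock: 11.72
position: [0.4421, 0.095, 0.1256]
ee_rot: [0.0, -0.173, 0.985, 0.0]
contact_force: [0.3, -0.8, -0.2]
width: 0.0
gripper_force: 0.0
```

drive_tool(rows=[[[0,0,0],[0.47,0.17,0],0],[[0,0,0],[0.47,0.17,0],0],[[0,0,0],[0,0,0],0]])

```text
clock: 12.1
position: [0.4503, 0.0986, 0.1258]
ee_rot: [-0.0, -0.173, 0.985, 0.0]
contact_force: [-0.3, -0.9, 0.0]
width: 0.0001
gripper_force: 0.0
```

drive_tool(rows=[[[0,0,0],[0.47,0.17,0],0],[[0,0,0],[0,0,0],0]])

```text
clock: 12.35
position: [0.4512, 0.0991, 0.1255]
ee_rot: [-0.004, -0.174, 0.985, -0.001]
contact_force: [-6.9, -3.6, 5.5]
width: 0.0
gripper_force: 3.8
```

Still blocked, so the left lever is next.

drive_tool(rows=[[[0,0,0],[-2.3,-0.8,0],0],[[0,0,0],[-2.3,-0.8,0],0],[[0,0,0],[-1.3,3.5,0],0],[[0,0,0],[-1.3,3.5,0],0],[[0,0,0],[0,0,0],0]])

```text
clock: 12.98
position: [0.3821, 0.1558, 0.126]
ee_rot: [0.0, -0.175, 0.985, 0.0]
contact_force: [-0.5, -1.1, 0.3]
width: -0.0001
gripper_force: 0.0
```

drive_tool(rows=[[[0,0,0],[0.94,0.34,0],0],[[0,0,0],[0.94,0.34,0],0],[[0,0,0],[0.94,0.34,0],0],[[0,0,0],[0.47,0.17,0],0],[[0,0,0],[0,0,0],0]])

```text
clock: 13.6
position: [0.4161, 0.166, 0.1256]
ee_rot: [-0.0, -0.173, 0.985, 0.0]
contact_force: [0.0, 0.2, -0.0]
width: 0.0003
gripper_force: 0.0
```

drive_tool(rows=[[[0,0,0],[0.47,0.17,0],0],[[0,0,0],[0.47,0.17,0],0],[[0,0,0],[0,0,0],0]])

```text
clock: 13.98
position: [0.4251, 0.1696, 0.1258]
ee_rot: [-0.0, -0.173, 0.985, -0.0]
contact_force: [-0.4, -0.5, 0.6]
width: -0.0002
gripper_force: 0.3
```

drive_tool(rows=[[[0,0,0],[0.47,0.17,0],0],[[0,0,0],[0,0,0],0]])

```text
clock: 14.22
position: [0.4298, 0.1713, 0.1258]
ee_rot: [-0.0, -0.173, 0.985, 0.0]
contact_force: [-1.9, -0.8, 1.5]
width: 0.0
gripper_force: 0.9
```

drive_tool(rows=[[[0,0,0],[0.47,0.17,0],0],[[0,0,0],[0,0,0],0]])

```text
clock: 14.48
position: [0.4352, 0.1732, 0.1259]
ee_rot: [0.001, -0.173, 0.985, 0.0]
contact_force: [-1.9, -0.5, 1.9]
width: 0.0001
gripper_force: 0.7
```

The left lever is free. I'll push it over.

drive_tool(rows=[[[0,0,0],[0.94,0.34,0],0],[[0,0,0],[0.94,0.34,0],0],[[0,0,0],[0.94,0.34,0],0],[[0,0,0],[0.94,0.34,0],0],[[0,0,0],[0,0,0],0]])

```text
clock: 15.1
position: [0.4741, 0.1871, 0.1258]
ee_rot: [0.001, -0.173, 0.985, 0.0]
contact_force: [0.2, 0.4, -0.3]
width: -0.0001
gripper_force: 0.0
```

drive_tool(rows=[[[0,0,0],[0.94,0.34,0],0],[[0,0,0],[0.94,0.34,0],0],[[0,0,0],[0.94,0.34,0],0],[[0,0,0],[0.47,0.17,0],0],[[0,0,0],[0,0,0],0]])

```text
clock: 15.72
position: [0.5063, 0.1988, 0.126]
ee_rot: [0.001, -0.173, 0.985, 0.0]
contact_force: [-0.2, -0.2, -0.2]
width: -0.0001
gripper_force: 0.0
```

drive_tool(rows=[[[0,0,0],[0.47,0.17,0],0],[[0,0,0],[0.28,0.1,0],0],[[0,0,0],[0,0,0],0]])

```text
clock: 16.1
position: [0.5129, 0.2013, 0.126]
ee_rot: [0.0, -0.173, 0.985, 0.0]
contact_force: [-1.6, 0.3, 0.9]
width: 0.0001
gripper_force: 0.3
```

drive_tool(rows=[[[0,0,0],[0.38,0.14,0],0],[[0,0,0],[0,0,0],0]])

```text
clock: 16.35
position: [0.514, 0.2017, 0.1257]
ee_rot: [-0.003, -0.173, 0.985, -0.0]
contact_force: [-6.1, -2.1, 3.4]
width: 0.0
gripper_force: 3.6
```

It reached the stop exactly where predicted. Back to the middle lever.

drive_tool(rows=[[[0,0,0],[-4.4,-1.6,0],0],[[0,0,0],[-4.4,-1.6,0],0],[[0,0,0],[-4.4,-1.6,0],0],[[0,0,0],[1.3,-3.5,0],0],[[0,0,0],[1.3,-3.5,0],0],[[0,0,0],[0,0,0],0]])

```text
clock: 17.1
position: [0.4124, 0.083, 0.1264]
ee_rot: [0.002, -0.172, 0.985, -0.0]
contact_force: [-1.4, 0.7, 0.6]
width: -0.0001
gripper_force: 0.0
```

drive_tool(rows=[[[0,0,0],[0.94,0.34,0],0],[[0,0,0],[0.94,0.34,0],0],[[0,0,0],[0.94,0.34,0],0],[[0,0,0],[0.94,0.34,0],0],[[0,0,0],[0,0,0],0]])

```text
clock: 17.73
position: [0.4486, 0.0986, 0.1256]
ee_rot: [-0.0, -0.174, 0.985, 0.0]
contact_force: [0.2, -0.5, 0.8]
width: -0.0001
gripper_force: 0.0
```

drive_tool(rows=[[[0,0,0],[0.47,0.17,0],0],[[0,0,0],[0.47,0.17,0],0],[[0,0,0],[0,0,0],0]])

```text
clock: 18.1
position: [0.4575, 0.1016, 0.1258]
ee_rot: [0.0, -0.173, 0.985, 0.0]
contact_force: [-1.5, 0.4, 0.7]
width: -0.0004
gripper_force: 0.7
```

Past the old stop, so it is free. It needs about 8.8 cm more.

drive_tool(rows=[[[0,0,0],[0.94,0.34,0],0],[[0,0,0],[0.94,0.34,0],0],[[0,0,0],[0.94,0.34,0],0],[[0,0,0],[0.94,0.34,0],0],[[0,0,0],[0,0,0],0]])

```text
clock: 18.73
position: [0.4969, 0.1157, 0.1258]
ee_rot: [0.001, -0.173, 0.985, 0.0]
contact_force: [-0.4, -0.3, 0.7]
width: -0.0001
gripper_force: 0.0
```

drive_tool(rows=[[[0,0,0],[0.94,0.34,0],0],[[0,0,0],[0.94,0.34,0],0],[[0,0,0],[0.94,0.34,0],0],[[0,0,0],[0.47,0.17,0],0],[[0,0,0],[0,0,0],0]])

```text
clock: 19.35
position: [0.5291, 0.1274, 0.126]
ee_rot: [0.001, -0.173, 0.985, 0.0]
contact_force: [-0.0, -0.6, -0.7]
width: -0.0
gripper_force: 0.0
```

drive_tool(rows=[[[0,0,0],[0.47,0.17,0],0],[[0,0,0],[0.47,0.17,0],0],[[0,0,0],[0,0,0],0]])

```text
clock: 19.73
position: [0.5381, 0.1307, 0.126]
ee_rot: [0.001, -0.173, 0.985, 0.0]
contact_force: [-0.0, 0.0, 0.1]
width: -0.0
gripper_force: 0.1
```

drive_tool(rows=[[[0,0,0],[0.38,0.14,0],0],[[0,0,0],[0,0,0],0]])

```text
clock: 19.98
position: [0.5398, 0.1314, 0.1258]
ee_rot: [-0.001, -0.173, 0.985, -0.0]
contact_force: [-4.5, -0.7, 2.3]
width: -0.0002
gripper_force: 2.7
```

At the stop (expected x = 0.540). I'll nudge once more, then retreat and look.

drive_tool(rows=[[[0,0,0],[0.19,0.07,0],0],[[0,0,0],[0,0,0],0],[[0,0,0],[-4.4,-1.6,0],0],[[0,0,0],[-4.4,-1.6,0],0],[[0,0,0],[-4.4,-1.6,2],0],[[0,0,0],[-4.4,-1.6,3],0],[[0,0,0],[0,0,3],0],[[0,0,0],[0,0,0],0]])

```text
clock: 20.98
position: [0.3697, 0.0686, 0.2084]
ee_rot: [0.005, -0.173, 0.985, -0.001]
contact_force: [0.2, 0.1, -1.4]
width: -0.0001
gripper_force: 0.0
```

Run:
```python
from h import *
b=eyes.get_image("side")[190:360,200:400,::-1]
cv2.imwrite("pics/c5.png",cv2.resize(b,None,fx=3,fy=3,interpolation=cv2.INTER_CUBIC))
```

```text
(no output)
```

View pics/c5.png

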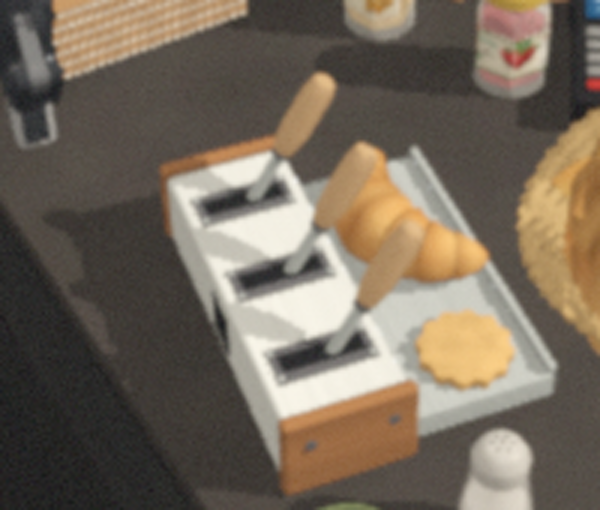

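All three levers lean to the rear in parallel, with grips at about (305,112), (348,185) and (390,262). The goods look undisturbed and the arm is clear.

```bash
python3 -c "
from rig import job
print(job.sign_off())"
```

```text
the job is handed in; nothing more can be done
None
```

All three levers were pushed to their rear stops in the order right, left, middle; the goods on the warmer look undisturbed, the arm is clear, and the job was handed in at about 21 s (no verdict was returned).

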